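# Hold the test enclosure's lid open for inspection

## Task

Get the grey test enclosure ready for an inspection of the board inside: first push its white side door fully shut until the catch holds it by itself, to keep stray light out. Then raise the blue lid, whose handle is the orange lug, and hold it open at 50 degrees from its closed position; the lid falls shut by itself, so finish while still holding it there, with the side door still shut. Leave the flux bottle, the solder tin and the screwdriver where they are.

Things in the scene. Friction and masses are not known exactly. Their poses are not given: they have to be found in the camera images.
- enclosure: Grey steel box fixed to the bench: 200 mm deep (x), 280 mm wide (y), 120 mm tall, a circuit board fixed inside. Origin: centre of its underside, on the work surface. x points from its front to its rear (away from the robot at yaw 0), y to its left, z up; yaw within 15 degrees. The white door is in its right (-y) side; the blue lid covers its top, with an orange lug over its front (-x).
- lid (a joint): Hinge of the blue lid (206 x 284 x 6 mm, about 0.35 to 0.6 kg), in rad: 0 closed and level, growing as the front edge with the lug rises; 50 degrees is 0.873; stop at 1.4. The axis runs along the enclosure's y through point lid_hinge. No stay: released anywhere, the lid falls shut.
- lid_lug (a point): Centre of the orange lug, the lid's handle: 40 mm long (front to rear), 16 mm wide (along y), 30 mm tall, standing out in the lid's plane, its rear 15 mm ahead of the lid's edge on a neck. Sides free: pinch its 16 mm width from above or tilted. 237 mm from the hinge axis; lid closed: 124 mm above the bench, 37 mm ahead of the box. x points to the hinge, y along the hinge, z the lid's upward normal.
- lid_hinge (a point): Point on the lid's hinge axis, at the middle of the enclosure's rear top edge, 120 mm above the bench. It turns with the lid.
- door (a joint): Upright hinge of the white side door, in rad: 0 fully shut, growing as it swings out to the enclosure's right; starts 0.45 to 0.9 and stays where left. A spring roller catch resists from about 0.08 rad and is passed at about 0.03; pushing through takes about 3 to 6 N at door_push, then the door snaps to its stop at 0 and stays. A firm push of 15 N on the stop does no harm.
- door_push (a point): On the outer face of the side door, middle of its black finger plate, 118 mm from the hinge, 26 mm from the free (front) edge, 64 mm above the bench. The door is 144 mm wide, 92 mm tall (18 to 110 mm above the bench), 8 mm thick, its hinge axis in mid-thickness. The point turns with the door: x points along the door to the hinge, -y out of the outer face. Push towards +y.
- door_hinge (a point): Point on the side door's upright hinge axis, at the door's rear edge, 64 mm above the bench.
- flux_bottle: Bystander: white bottle with a red cap, 48 mm diameter, 110 mm tall, standing ahead and to the left of the enclosure. Origin: centre of its underside.
- solder_tin: Bystander: metal tin, 64 mm diameter, 50 mm tall, standing at the left of the enclosure. Origin: centre of its underside.
- screwdriver: Bystander: screwdriver about 200 mm long lying on the bench, at the right of the enclosure beyond the door's swing, up to 30 mm tall. Its x axis points along it from handle to tip.

How it is judged (in metres and radians):
On the way, in this order (a step that is already met when the one before it is completed fails the run):
1. the side door is shut on its catch, which holds it without the robot, while the lid is still down (value of joint door below 0.02 rad and contact force between each of the arm, the fingers and door below 0.3 N and value of joint lid below 0.1 rad), for 0.2 s.
2. the lid is raised to 50 degrees (value of joint lid between 0.785 and 0.96 rad and value of joint door below 0.02 rad), for 0.2 s.
At the end, for the whole second after the job is handed in: The robot's fingers hold the lid still at 50 degrees, within 5 degrees, nothing else propping it, and the side door is shut on its catch (within 0.02 rad of its stop) (all of step 2 and velocity of joint lid between -0.05 and 0.05 rad/s and contact force between the fingers and lid above 0.5 N and contact force between lid and flux_bottle below 0.1 N and contact force between lid and solder_tin below 0.1 N and contact force between lid and screwdriver below 0.1 N); the arm keeps its last pose, push and grip.
It fails at once if the flux bottle is moved more than 20 mm or tipped (distance of flux_bottle from where it was at the start of the episode above 0.02 m or angle between flux_bottle's own z axis and vertical above 0.35 rad).
It fails at once if the solder tin is moved more than 20 mm or tipped (distance of solder_tin from where it was at the start of the episode above 0.02 m or angle between solder_tin's own z axis and vertical above 0.35 rad).
It fails at once if the screwdriver is moved more than 20 mm (distance of screwdriver from where it was at the start of the episode above 0.02 m).
It also fails if it takes over 56 s, if anything falls off the work surface, if the arm or the gripper's body presses on something with over 40 N, if the wrist force passes 120 N, or if a joint passes its speed limit or range.

## Robot

A 6-joint arm with a two-finger parallel gripper is mounted at the origin on the work surface. World frame = base frame: x ahead of the robot, y to its left, z up, the work surface at z = 0. Lengths are in mm, angles in rad, forces in N, time in s.
With the tool pointing down it reaches from about 400 to 925 mm from the base axis. Payload 12.5 kg.
Tool frame: the origin (TCP) lies at the centre of the arm's flange, where the gripper is bolted on; the fingertips stand 190 mm ahead of it and the grasp point (between the pads) lies 171 mm ahead of it; z points along the fingers, y is the line along which they close (so a half turn about z gives the same grasp; the last joint's range is limited). The gripper opens to 95 mm and grips with 3 to 60 N. Pads are 20 mm wide; open, the fingers measure 119 mm over their backs; the gripper's body (75 mm by 180 mm) begins 59 mm behind the grasp point.
Start: joints at [-1.355, 0.491, 1.559, -0, 1.092, -0.106], TCP at [197.691, -592.911, 404.761] pointing down, gripper open.
Joint ranges: [-3.1, 3.1], [-0.84, 2.19], [0.05, 2.79], [-1.13, 4.28], [0.06, 2.93], [-2.69, 2.69]. Speed limits (rad/s): [2.22, 2.22, 2.79, 3.14, 3.14, 3.14].

## Interface

Orientations are given as [roll, pitch, yaw] about the fixed x, y, z axes, in that order (R = Rz(yaw) Ry(pitch) Rx(roll)).
In Python, from cell import env, read_camera, search_frame, cut_out gives the robot as it stands. The module is installed in compiled form; this text tells all that it offers.
- The arm moves only by the tool move_arm, never from a script. Its argument "commands" is a list of rows, each a list of 3 entries, a list of its own where there are three numbers: the shift along the world's x, y, z normalised to -1 to 1, where 1 is 0.03 m, then the turn about the world's z normalised to -1 to 1, where 1 is 0.08 rad, then the opening, from -1 (shut) to 1 (fully open), so that 0 is half open. A call has 1 to 20 rows; each row shifts and turns the commanded pose from where the row before left it; what a row does not reach is not made up. A row lasts 1/12 s, in which the tool goes at most 41.7 mm and 7.16 degrees, less where a joint would pass 70% of its speed; a pose out of reach is approached as far as the arm can. A call with a number of a shift or a turn outside -1 to 1 is refused whole. A call with a gripper value outside its range is refused whole. The fingers move at their own pace and stop on an object; the grip force is fixed at half the most. Time passes only in rows, so rows that do not move let the fingers close. It gives the time, the measured TCP pose, the force, the opening and the grip force at its end, in the units of the state.
- env.state(): the state, without advancing time (a new reading comes with each control period).
- read_camera(name): name is "side" or "top"; returns a dict with "image" (480x640x3 uint8, red, green, blue), "fx", "fy", "cx", "cy" (pixels), "rvec" (rotation vector, rad) and "tvec" (3), from world to camera coordinates, as OpenCV has them. Camera axes: x right, y down, z forward; pixel columns grow to the right and rows downward; lengths in mm; the calibration is good to about 2 mm. A picture is of the moment at which its call begins. There is no depth.
- env.job_done(): hands the job in; it is judged then, once.
Trained networks look in a picture, given as the dict that the camera call returned (one of the last four; its "shot" number tells which), for a name from the list of things; names that differ only in an ending like _2 or _b are one class to them, and where a whole thing is asked for, a point or a joint stands for the part that bears it (a point fixed in the world has none). Each returns a list of dicts, best first, with "confidence" (0 to 1); they miss things now and then, are a little off and sometimes report something else, mostly with a low value. They report only what shows in the picture. A call takes as long as a camera call.
- search_frame(thing, picture): "at" ([column, row] in pixels, amid what is visible of it).
- cut_out(thing, picture): "region" (480x640 bool, what is visible of it) and "at" ([column, row] in pixels, amid what is visible of it).
The state is a dict: "t": time; "joints": joint angles; "qvel": joint speeds; "tau": joint torques, N m; "eef_pos": TCP position; "tcp_rot": TCP orientation; "ft_force": force on the tool from outside, world axes, zero at the start; "moment": the same for the moment, N m; "opening": opening from 0.0 (shut) to 1.0 (fully open); "grip_force": force on a finger pad.
Only numpy, scipy, OpenCV 4.12 (cv2) and the standard library are available. Lean on these libraries where they do the work, as an engineer would, in place of code of your own. Each camera call takes 0.05 s, during which the arm holds its last target. There are 200 camera calls.

## Working session

There is one attempt and no reset: what is moved stays moved. The work goes in short steps, Python scripts to look and compute and a tool call to move; the robot and the scene stay as the last step left them, time stands still between calls to the robot, and variables do not carry over. Pictures are saved under pics/ and viewed, at most 10 in all, crops included, and the job is handed in when it is done.

Besides the shell and the picture viewer there is one more tool, called after ">>>" as name(argument=value, ...) on one line, values as JSON. move_arm: Moves the arm, as the interface text tells. Its arguments: {"type":"object","properties":{"commands":{"type":"array","items":{"type":"array"}}},"required":["commands"]}

```bash
mkdir -p pics
cat > h.py <<'E'
import numpy as np,cv2
from cell import env,read_camera,search_frame,cut_out
def ray(p,uv):
    R=cv2.Rodrigues(np.array(p["rvec"],float))[0];t=np.array(p["tvec"],float).ravel()
    d=R.T@np.array([(uv[0]-p["cx"])/p["fx"],(uv[1]-p["cy"])/p["fy"],1]);return -R.T@t,d/np.linalg.norm(d)
def atz(p,uv,z):
    c,d=ray(p,uv);return c+d*(z-c[2])/d[2]
def tri(rs):
    A=np.zeros((3,3));b=np.zeros(3)
    for c,d in rs:
        M=np.eye(3)-np.outer(d,d);A+=M;b+=M@c
    return np.linalg.solve(A,b)
def proj(p,X):
    K=np.array([[p["fx"],0,p["cx"]],[0,p["fy"],p["cy"]],[0,0,1.]])
    return cv2.projectPoints(np.array(X,float).reshape(-1,1,3),np.array(p["rvec"],float),np.array(p["tvec"],float),K,None)[0][:,0]
def save(p,n): cv2.imwrite("pics/"+n,p["image"][:,:,::-1])
E
python3 - <<'E'
from h import *
P={n:read_camera(n) for n in("top","side")}
for n,p in P.items():
    save(p,n+"0.png");print(n,"cam",ray(p,(320,240))[0].round())
for th in["lid_lug","lid_hinge","door_push","door_hinge","flux_bottle","solder_tin","screwdriver","enclosure","lid"]:
    o=[]
    for n,p in P.items():
        r=search_frame(th,p)
        for q in r[:2]: print(th,n,np.round(q["at"],1),round(q["confidence"],2))
        if r:o.append(ray(p,r[0]["at"]))
    if len(o)==2:print("   tri",tri(o).round(1))
print(env.state())
E
```

```text
top cam [ 417.  -30. 1506.]
side cam [ 79. 664. 698.]
lid_lug top [269.3 205.4] 0.81
lid_lug side [248.6 242.9] 0.72
   tri [663.1 103.3 119. ]
lid_hinge top [271.4 207.9] 0.94
lid_hinge top [355.  211.4] 0.63
lid_hinge side [246.5 242.1] 0.94
   tri [661.7 101.9 119.7]
door_push top [354.6 208.3] 0.78
door_push side [325.4 209.3] 0.69
   tri [ 647.8 -113.7   95.4]
door_hinge top [354.6 209.7] 0.85
door_hinge side [326.8 217. ] 0.68
   tri [ 646.6 -115.5   74.4]
flux_bottle top [193.1 270.5] 0.82
flux_bottle side [234.8 370.2] 0.69
   tri [511.1 305.3  42.6]
solder_tin top [200.  182.5] 0.68
solder_tin side [150.5 320.7] 0.61
solder_tin side [250.6 261. ] 0.24
   tri [745.2 299.2  14.1]
screwdriver top [455.7 279.9] 0.79
screwdriver side [428.2 212.6] 0.68
   tri [ 487.8 -371.7   11.1]
enclosure top [270.7 205.4] 0.96
enclosure side [253.  260.2] 0.92
   tri [666.3 100.6  73.6]
lid top [267.6 203. ] 0.85
lid top [356.7 209.3] 0.29
lid side [246.9 245.3] 0.93
   tri [668.2 106.7 113.3]
{'t': 1.0, 'joints': array([-1.35459554e+00,  4.90849719e-01,  1.55888717e+00, -3.88231993e-06,
        1.09168947e+00, -1.05620710e-01]), 'qvel': array([ 4.24491146e-04,  2.05992308e-05,  6.53395953e-04, -1.98360859e-03,
       -1.48071403e-04,  1.73127969e-04]), 'tau': array([ 1.57812672e-03, -6.12471485e+01, -2.58433914e+01,  6.93529984e-02,
        4.45072073e-02,  5.74874616e-05]), 'eef_pos': array([ 197.69219504, -592.90442148,  404.79661796]), 'tcp_rot': array([3.14142765e+00, 2.09581608e-05, 3.21823288e-01]), 'ft_force': array([ 0.4612637 ,  0.44716256, -0.41200007]), 'moment': array([-0.01717076,  0.01275297,  0.03417517]), 'grip_force': 0.0, 'opening': 0.9982974491189669}
```

View pics/top0.png

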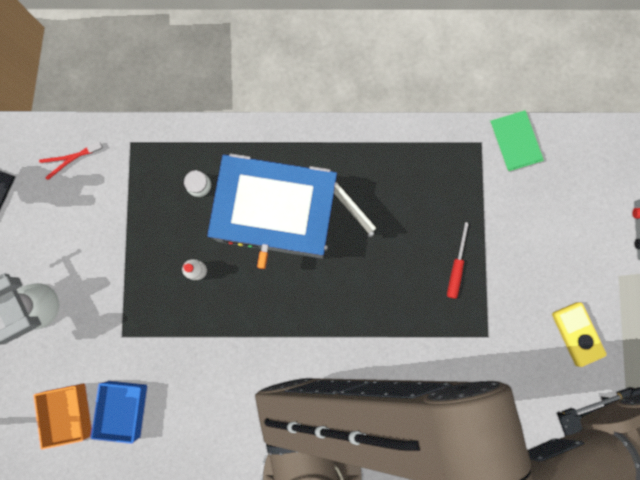

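View pics/side0.png

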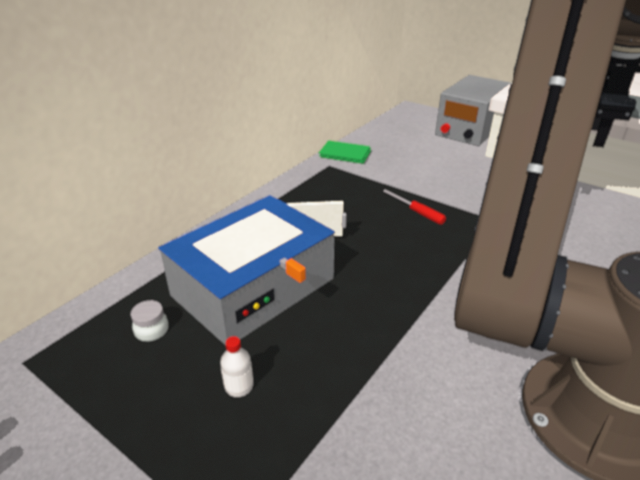

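Top view: lid corners at about (222,156), (336,171), (324,256), (209,239); lug at (263,258); door from (335,186) to its free edge at (374,233). The screwdriver is at (457,260), clear of the door. The network's points for lug, hinge and door are just blob centres, so I'll fit the lid and door geometry instead.

Run:
```python
from h import *
from scipy.optimize import least_squares
P={n:read_camera(n) for n in("top","side")}
p=P["top"]
hsv=cv2.cvtColor(p["image"],cv2.COLOR_RGB2HSV)
m=((hsv[...,0]>100)&(hsv[...,0]<125)&(hsv[...,1]>120)).astype(np.uint8);m[:140]=0;m[300:]=0;m[:,:190]=0;m[:,360:]=0
c=np.vstack([x for x in cv2.findContours(m,cv2.RETR_EXTERNAL,cv2.CHAIN_APPROX_NONE)[0] if len(x)>20])
rect=cv2.boxPoints(cv2.minAreaRect(np.array([atz(p,u,125)[:2] for u in c[:,0].astype(float)],np.float32)))
print("lid rect",rect.round(1), [np.linalg.norm(rect[i]-rect[i-1]).round(1) for i in range(2)])
ctr=rect.mean(0)
e=min((rect[1]-rect[0],rect[2]-rect[1]),key=np.linalg.norm);e=e*np.sign(e[0]);yaw=np.arctan2(e[1],e[0])
print("ctr",ctr,"yaw",yaw,np.degrees(yaw))
R=np.array([[np.cos(yaw),-np.sin(yaw)],[np.sin(yaw),np.cos(yaw)]])
# lug orange
rs=[]
for n,q in P.items():
    h=cv2.cvtColor(q["image"],cv2.COLOR_RGB2HSV);o=((h[...,0]>5)&(h[...,0]<20)&(h[...,1]>180)&(h[...,2]>120)).astype(np.uint8)
    u=proj(q,[*(ctr+R@[-140,0]),124])[0].astype(int);w=np.zeros_like(o);w[u[1]-35:u[1]+35,u[0]-35:u[0]+35]=1;o*=w
    M=cv2.moments(o,True);uv=(M["m10"]/M["m00"],M["m01"]/M["m00"]);print(n,"lug",uv,M["m00"]);rs.append(ray(q,uv))
L=tri(rs);print("lug tri",L.round(1),"top@139",atz(p,proj(p,L)[0],124).round(1))
for X in (L[:2],):
    print("lug in lid frame from ctr",R.T@(X-ctr))
# door: white mask top edge
for n,q in P.items():
    r=cut_out("door_push",q)
    for k in r[:2]:
        ys,xs=np.nonzero(k["region"]);print(n,k["confidence"],np.round(k["at"]),len(xs),xs.min(),xs.max(),ys.min(),ys.max())
    if n=="top":
        g=r[0]["region"].astype(np.uint8);b=cv2.boxPoints(cv2.minAreaRect(np.argwhere(g)[:,::-1].astype(np.float32)))
        print(b.round(1));W=np.array([atz(p,x,110)[:2] for x in b.astype(float)]);print(W.round(1));print("enc frame rel ctr",((W-ctr)@R).round(1))
cv2.imwrite("pics/crop1.png",cv2.resize(p["image"][140:280,180:390,::-1],None,fx=3.8,fy=3.8,interpolation=cv2.INTER_CUBIC))
```

```text
lid rect [[542.8 -29. ]
 [748.1 -61.6]
 [793.4 223.7]
 [588.1 256.3]] [np.float32(288.8), np.float32(207.9)]
ctr [668.0874    97.364494] yaw -0.1575311 -9.0258665
top lug (264.8, 260.2) 15.0
side lug (295.41638225255974, 270.14334470989763) 293.0
lug tri [531.3 114.8 119.8] top@139 [531.  114.4 124. ]
lug in lid frame from ctr [-137.78957944   -4.21542962]Traceback (most recent call last):
  File "<stdin>", line 29, in <module>
IndexError: list index out of range
```

Run:
```python
from h import *
p=read_camera("top");s=read_camera("side")
ctr=np.array([668.1,97.4]);yaw=-.1575;R=np.array([[np.cos(yaw),-np.sin(yaw)],[np.sin(yaw),np.cos(yaw)]])
h=cv2.cvtColor(p["image"],cv2.COLOR_RGB2HSV)
print(h[246:272,258:271,0]);print(h[246:272:4,258:271,1])
# door top face: white pixels right of box
g=((h[...,1]<40)&(h[...,2]>150)).astype(np.uint8);g[:,:333]=0;g[:,385:]=0;g[:178]=0;g[245:]=0
pts=np.argwhere(g)[:,::-1].astype(np.float32);b=cv2.boxPoints(cv2.minAreaRect(pts));print(len(pts),b.round(1))
W=np.array([atz(p,x,110)[:2] for x in b.astype(float)]);print(W.round(1));print("enc rel ctr",((W-ctr)@R).round(1))
a=cv2.resize(p["image"][150:275,200:390,::-1],None,fx=4,fy=4,interpolation=cv2.INTER_CUBIC)
cv2.imwrite("pics/crop1.png",a[:,:])
```

```text
[[ 95  90  99 114 128 165 160 160 135 113 110 108 107]
 [100  60 100 120 165 170 170 170 160 150 113 110 110]
 [ 70  78  60 165   0 170 170 170   0 135  90 100  96]
 [ 70  45  13   0   6   0 173   0   0 165 100  30  75]
 [ 60  13  10   6   8   9   7   9   0 173   0 105  60]
 [ 11  11  12  12  11  10   8   7   7  10  30  75  50]
 [  8  12  14  15  15  13  13  13  11  10  18  60  30]
 [ 11  13  15  16  16  16  16  15  14  11  12  48  80]
 [ 11  14  15  16  16  16  16  15  14  12  12  30  45]
 [ 11  14  16  16  16  16  16  15  13  12  12  45  60]
 [ 12  14  16  16  16  16  16  15  14  12  11  45  80]
 [ 11  15  16  16  16  16  15  14  13  12  13  60  60]
 [ 12  15  16  16  16  16  15  14  13  10  19  83  50]
 [ 13  15  16  16  16  16  16  14  13  12  35  75  30]
 [ 14  16  16  16  16  16  15  14  12  12  23  53  60]
 [ 14  16  16  16  16  16  15  13  12  10  60  90  70]
 [ 14  16  16  16  16  16  15  13  11  13  72  50  60]
 [ 15  16  16  16  16  16  14  13  11  12  30  60  60]
 [ 15  16  16  16  16  16  14  12  12  23   0  55  50]
 [ 15  16  16  16  16  16  15  12  11  20  50  30  45]

[... 231 characters left out ...]
40  68  45  48  40  60  40  80  60  68  38]
 [ 90  83  45  60  90  90  70  60  75  60  60 110  60]]
[[ 19  16  17   9   6   2   4   4   5  13  59 113 127]
 [ 16  50  70  44  23  17  11   9   5   8   0  13  17]
 [121 168 172 170 168 170 171 174 185 167  94  13   9]
 [153 172 172 168 169 170 174 180 180 118  32  17  12]
 [170 170 169 171 171 172 178 183 145  67  22  13  12]
 [172 170 172 173 176 177 182 153  82   0  20  20  17]
 [ 13  13  13  18  17  20  13  18  13  13   4  17  18]]
423 [[330.8 186.5]
 [337.5 181. ]
 [377.3 229.7]
 [370.6 235.2]]
[[ 714.   -46.2]
 [ 727.9  -62.9]
 [ 605.9 -160.3]
 [ 592.4 -143.7]]
enc rel ctr [[  67.9 -134.6]
 [  84.2 -148.9]
 [ -21.  -264.2]
 [ -37.  -250. ]]
```

View pics/crop1.png

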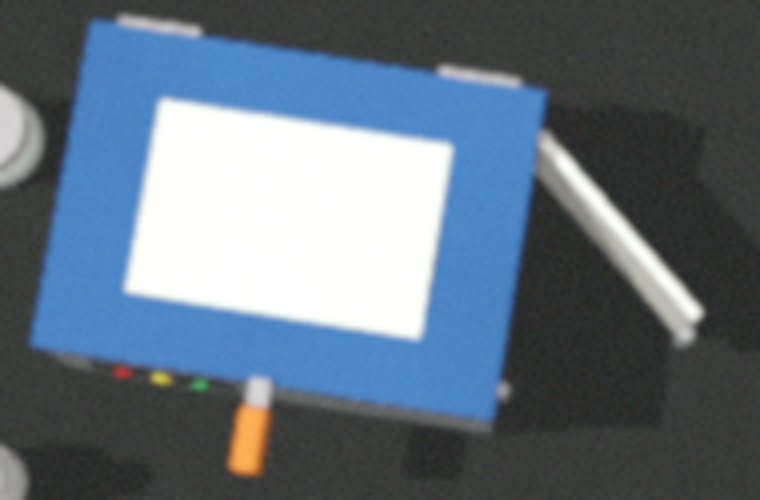

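```bash
cat >> h.py <<'E'
yaw=-.1575;Re=np.array([[np.cos(yaw),-np.sin(yaw)],[np.sin(yaw),np.cos(yaw)]]);C=np.array([667.1,97.5])
def W(x,y): return C+Re@[x,y]
def Ef(x,y): return Re.T@(np.array([x,y])-C)
E
python3 - <<'E'
from h import *
p=read_camera("top");s=read_camera("side")
print("lug top face",atz(p,(262,260),139).round(1),"enc",Ef(*atz(p,(262,260),139)[:2]).round(1),"nominal",W(-137,0).round(1))
for n,x,y in[("pre",40,-290),("start",10,-262),("push open",-8,-231),("closed",-46,-144)]: print(n,W(x,y).round(1))
# overlay check
X=[[*W(x,y),z] for x,y,z in[(-102,142,126),(-102,-142,126),(104,-142,126),(104,142,126),(-137,8,139),(-137,-8,139),(-157,0,124),(72,-144,110)]]
X+=[[*(W(72-144*np.cos(a),-144-144*np.sin(a))),z] for a,z in[(.83,110),(.83,18),(.7,110)]]
im=[]
for q in(p,s):
    i=q["image"][:,:,::-1].copy()
    big=cv2.resize(i,None,fx=3,fy=3)
    for u in proj(q,X): cv2.circle(big,tuple(int(v) for v in u*3+1),4,(0,255,0),1)
    im.append(big)
cv2.imwrite("pics/ov.png",np.hstack([cv2.resize(im[0][430:820,600:1200],(400,260)),cv2.resize(im[1][540:1080,450:1080],(400,343))[:260]]))
E
```

```text
lug top face [529.  118.7 139. ] enc [-139.7   -0.7] nominal [531.8 119. ]
pre [ 661.1 -195.2]
start [ 635.9 -162.8]
push open [ 623.  -129.4]
closed [599.1 -37.5]
```

View pics/ov.png

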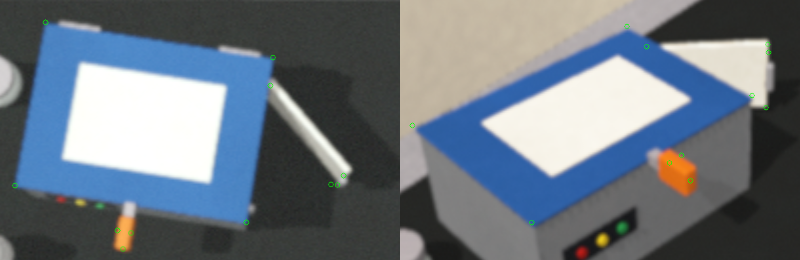

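The overlay fits the lid, lug and box. The door sits at about 0.83 rad. I'll move to the pre-push spot behind the door's outer face with the fingers shut.

>>> move_arm(commands=[[[0.77,0.66,0],-0.3,-1],[[0.77,0.66,0],-0.3,-1],[[0.77,0.66,0],-0.3,-1],[[0.77,0.66,0],-0.3,-1],[[0.77,0.66,0],-0.3,-1],[[0.77,0.66,0],-0.3,-1],[[0.77,0.66,0],-0.3,-1],[[0.77,0.66,0],-0.3,-1],[[0.77,0.66,0],-0.3,-1],[[0.77,0.66,0],-0.3,-1],[[0.77,0.66,0],-0.3,-1],[[0.77,0.66,0],-0.3,-1],[[0.77,0.66,0],-0.3,-1],[[0.77,0.66,0],-0.3,-1],[[0.77,0.66,0],-0.3,-1],[[0.77,0.66,0],-0.3,-1],[[0.77,0.66,0],-0.3,-1],[[0.77,0.66,0],-0.3,-1],[[0.77,0.66,0],-0.3,-1],[[0.77,0.66,0],-0.3,-1]])

```text
t: 3.02
eef_pos: [660.7, -195.7, 404.8]
tcp_rot: [3.141, -0.0, -0.159]
ft_force: [0.5, -0.5, 0.8]
opening: 0.001
grip_force: 0.0
```

>>> move_arm(commands=[[[0,0,-0.75],0,-1],[[0,0,-0.75],0,-1],[[0,0,-0.75],0,-1],[[0,0,-0.75],0,-1],[[0,0,-0.75],0,-1],[[0,0,-0.75],0,-1],[[-0.16,0.36,0],0,-1],[[-0.16,0.36,0],0,-1],[[-0.16,0.36,0],0,-1],[[-0.16,0.36,0],0,-1],[[-0.16,0.36,0],0,-1],[[-0.16,0.2,0],0,-1],[[-0.16,0.2,0],0,-1],[[-0.16,0.2,0],0,-1],[[-0.16,0.2,0],0,-1],[[-0.16,0.2,0],0,-1]])

```text
t: 4.35
eef_pos: [611.2, -112.5, 269.8]
tcp_rot: [3.141, -0.0, -0.158]
ft_force: [-0.3, 0.2, -0.5]
opening: 0.005
grip_force: 0.1
```

>>> move_arm(commands=[[[-0.08,0.22,0],0,-1],[[-0.08,0.22,0],0,-1],[[-0.08,0.22,0],0,-1],[[-0.08,0.22,0],0,-1],[[-0.08,0.22,0],0,-1],[[-0.02,0.15,0],0,-1],[[-0.02,0.15,0],0,-1],[[-0.02,0.15,0],0,-1]])

```text
t: 5.02
eef_pos: [597.9, -66.0, 269.8]
tcp_rot: [3.141, -0.0, -0.158]
ft_force: [0.4, 0.4, 0.1]
opening: 0.003
grip_force: 0.1
```

Run:
```python
from h import *
p=read_camera("top");s=read_camera("side")
a=cv2.resize(p["image"][140:280,190:400,::-1],(400,267));b=cv2.resize(s["image"][170:330,150:390,::-1],(400,267))
cv2.imwrite("pics/d1.png",np.hstack([a,b]))
```

```text
(no output)
```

View pics/d1.png

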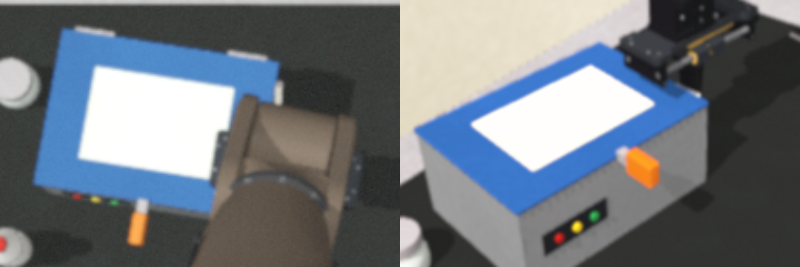

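The door has followed the finger and is nearly shut: only a sliver shows by the lid's right rear, at about (278,92) in the crop. I'll keep pushing.

>>> move_arm(commands=[[[-0.01,0.12,0],0,-1],[[0.0,0.12,0],0,-1],[[0.01,0.12,0],0,-1]])

```text
t: 5.37
eef_pos: [598.1, -56.2, 269.8]
tcp_rot: [3.141, -0.001, -0.159]
ft_force: [1.7, -2.9, -1.4]
opening: 0.006
grip_force: 1.4
```

>>> move_arm(commands=[[[0.01,0.08,0],0,-1],[[0.01,0.08,0],0,-1]])

```text
t: 5.53
eef_pos: [598.6, -51.9, 269.8]
tcp_rot: [3.139, -0.0, -0.157]
ft_force: [-3.7, -28.9, -0.4]
opening: 0.005
grip_force: 14.6
```

>>> move_arm(commands=[[[0.01,0.08,0],0,-1],[[0.01,0.08,0],0,-1]])

```text
t: 5.7
eef_pos: [598.9, -50.2, 269.8]
tcp_rot: [3.134, -0.0, -0.157]
ft_force: [-9.9, -60.0, 0.3]
opening: 0.003
grip_force: 30.1
```

It's on its stop, and the force rose sharply to 60 N. I'm backing off now, raising and opening.

>>> move_arm(commands=[[[0,-0.4,0],0,-1],[[-0.1,-0.8,0],0,-1],[[-0.1,-0.8,0],0,-1],[[0,0,0.9],0,-1],[[0,0,0.9],0,-1],[[0,0,0.9],0,1],[[0,0,0.9],0,1],[[0,0,0],0,1]])

```text
t: 6.37
eef_pos: [593.4, -106.0, 382.8]
tcp_rot: [3.141, -0.007, -0.158]
ft_force: [-0.2, -1.3, -0.2]
opening: 0.158
grip_force: 0.0
```

Run:
```python
from h import *
p=read_camera("top");s=read_camera("side");st=env.state();print(st["eef_pos"],st["tcp_rot"],st["ft_force"])
a=cv2.resize(p["image"][140:280,190:400,::-1],(400,267));b=cv2.resize(s["image"][170:330,150:390,::-1],(400,267))
cv2.imwrite("pics/d2.png",np.hstack([a,b]))
```

```text
[ 592.90876355 -105.83198028  378.43116655] [ 3.14145474e+00 -1.52131686e-03 -1.58228506e-01] [-1.07243691  0.27959369 -0.74331254]
```

View pics/d2.png

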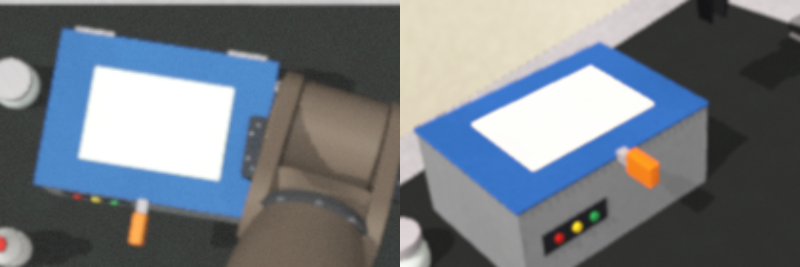

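The door no longer sticks out at the lid's right edge, so it is shut. Next I go above the lug.

>>> move_arm(commands=[[[-0.23,0.83,0],0,1],[[-0.23,0.83,0],0,1],[[-0.23,0.83,0],0,1],[[-0.23,0.83,0],0,1],[[-0.23,0.83,0],0,1],[[-0.23,0.83,0],0,1],[[-0.23,0.83,0],0,1],[[-0.23,0.83,0],0,1],[[-0.23,0.83,0],0,1],[[0,0,0],0,1],[[0,0,0],0,1]])

```text
t: 7.38
eef_pos: [530.6, 119.0, 376.6]
tcp_rot: [3.141, 0.002, -0.156]
ft_force: [0.3, -0.5, 0.3]
opening: 0.985
grip_force: 0.0
```

Run:
```python
from h import *
p=read_camera("top");s=read_camera("side");st=env.state();print(st["eef_pos"],st["tcp_rot"],st["opening"])
a=cv2.resize(p["image"][140:280,190:400,::-1],(400,267));b=cv2.resize(s["image"][130:330,150:390,::-1],(400,333))
cv2.imwrite("pics/d3.png",np.hstack([cv2.copyMakeBorder(a,0,66,0,0,0),b]))
```

```text
[531.12496813 117.70178205 376.93176348] [ 3.14101424e+00  1.33430820e-03 -1.58060687e-01] 0.9972179455395095
```

View pics/d3.png

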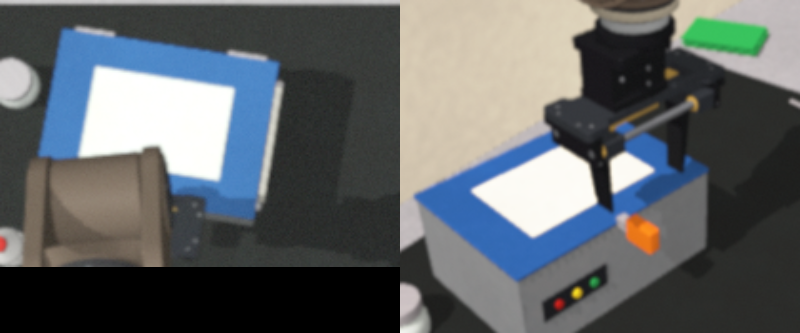

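The gripper straddles the lug. The top crop shows the door's white strip beside the lid, from (281,82) to (262,207), so I'll measure the door angle properly.

Run:
```python
from h import *
p=read_camera("top")
im=p["image"].astype(float)
h=cv2.cvtColor(p["image"],cv2.COLOR_RGB2HSV)
o=[]
for r in range(176,256,3):
    # lid right edge (last blue) & outer white edge at half-intensity subpixel
    b=np.nonzero((h[r,:360,0]>100)&(h[r,:360,0]<125)&(h[r,:360,1]>120))[0]
    if not len(b):continue
    e=b.max();g=im[r,e:e+14].mean(1);k=g[1:6].max()
    bg=g[-4:].mean();i=int(np.argmax(g[:7]));th=(g[i]+bg)/2
    j=i
    while g[j]>th:j+=1
    u=e+j-1+(g[j-1]-th)/(g[j-1]-g[j])
    en=Ef(*atz(p,(u,r),110)[:2]);o.append(en);print(r,e,round(u,1),g[i].round(),en.round(1),Ef(*atz(p,(e+.5,r),126)[:2]).round(1))
i=p["image"][165:262,300:350,::-1];cv2.imwrite("pics/z.png",cv2.resize(i,None,fx=6,fy=6,interpolation=cv2.INTER_NEAREST))
```

```text
176 336 336.4 72.0 [  97.3 -144.4] [  93.6 -144.8]
179 335 335.8 98.0 [  89.5 -144.1] [  85.8 -143.5]
182 334 337.8 127.0 [  82.8 -150.1] [  78.  -142.3]
185 333 338.2 183.0 [  75.5 -152.2] [  70.2 -141. ]
188 332 337.8 205.0 [  67.8 -152.5] [  62.4 -139.7]
191 332 337.2 204.0 [  60.1 -152.2] [  55.  -140.9]
194 331 336.8 206.0 [  52.5 -152.3] [  47.2 -139.6]
197 331 336.2 202.0 [  44.8 -152. ] [  39.9 -140.8]
200 330 335.8 204.0 [  37.2 -152.1] [  32.1 -139.5]
203 330 335.3 203.0 [  29.6 -152. ] [  24.8 -140.7]
206 329 334.9 208.0 [  22.  -152.2] [  17.1 -139.4]
209 329 334.4 206.0 [  14.4 -152.1] [   9.7 -140.6]
212 328 333.9 209.0 [   6.8 -152.1] [   2.  -139.3]
215 328 333.4 207.0 [  -0.8 -152.2] [  -5.3 -140.5]
218 327 332.8 208.0 [  -8.4 -151.8] [ -13.  -139.2]
221 327 332.4 209.0 [ -15.9 -152.1] [ -20.2 -140.4]
224 326 331.9 210.0 [ -23.5 -151.9] [ -27.9 -139.1]
227 326 331.6 206.0 [ -31.  -152.2] [ -35.2 -140.3]
230 325 330.9 210.0 [ -38.6 -151.8] [ -42.8 -139. ]
233 325 330.5 204.0 [ -46.1 -151.9] [ -50.1 -140.2]
236 324 329.9 205.0 [ -53.7 -151.6] [ -57.7 -138.9]
239 324 329.6 208.0 [ -61.1 -152.1] [ -64.9 -140.1]
242 324 329.1 174.0 [ -68.6 -152.1] [ -72.2 -141.2]
245 323 328.7 134.0 [ -76.  -152.2] [ -79.7 -139.9]
248 322 326.8 148.0 [ -84.1 -148.7] [ -87.3 -138.7]
251 323 324.8 91.0 [ -92.1 -145.2] [ -94.1 -142.2]
254 322 323.4 91.0 [ -99.9 -142.8] [-101.7 -141. ]
```

View pics/z.png

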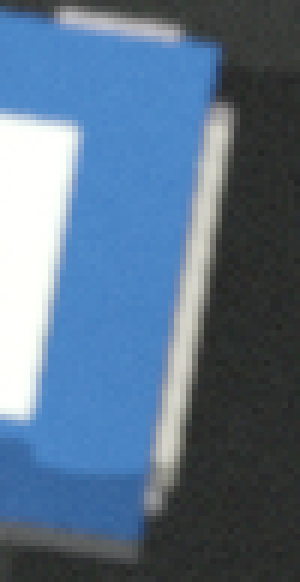

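The outer door face stays at -152 mm along its whole length, so it is parallel to the box and shut. Now I descend on the lug and grip.

>>> move_arm(commands=[[[0,0,-0.68],0,1],[[0,0,-0.68],0,1],[[0,0,-0.68],0,1],[[0,0,-0.68],0,1],[[0,0,0],0,1],[[0,0,0],0,-1],[[0,0,0],0,-1],[[0,0,0],0,-1],[[0,0,0],0,-1],[[0,0,0],0,-1],[[0,0,0],0,-1],[[0,0,0],0,-1],[[0,0,0],0,-1],[[0,0,0],0,-1],[[0,0,0],0,-1]])

```text
t: 8.78
eef_pos: [531.0, 118.1, 296.2]
tcp_rot: [3.142, -0.0, -0.158]
ft_force: [0.6, -0.2, -0.2]
opening: 0.353
grip_force: 0.0
```

>>> move_arm(commands=[[[0,0,0],0,-1],[[0,0,0],0,-1],[[0,0,0],0,-1],[[0,0,0],0,-1],[[0,0,0],0,-1],[[0,0,0],0,-1],[[0,0,0],0,-1],[[0,0,0],0,-1]])

```text
t: 9.45
eef_pos: [531.0, 118.6, 296.1]
tcp_rot: [-3.141, -0.0, -0.158]
ft_force: [1.1, 6.1, -0.5]
opening: 0.168
grip_force: 30.0
```

Gripped, at about 16 mm. Now I raise the lid along its arc.

>>> move_arm(commands=[[[0.01,0,0.345],0,-1],[[0.03,-0.005,0.345],0,-1],[[0.045,-0.007,0.34],0,-1],[[0.06,-0.01,0.34],0,-1],[[0.075,-0.012,0.335],0,-1],[[0.09,-0.014,0.335],0,-1],[[0.1,-0.016,0.33],0,-1],[[0.115,-0.018,0.325],0,-1]])

```text
t: 10.12
eef_pos: [547.1, 116.0, 377.1]
tcp_rot: [-3.141, -0.0, -0.158]
ft_force: [5.1, 5.2, -7.4]
opening: 0.166
grip_force: 30.0
```

>>> move_arm(commands=[[[0.13,-0.02,0.32],0,-1],[[0.145,-0.023,0.31],0,-1],[[0.16,-0.025,0.305],0,-1],[[0.17,-0.027,0.295],0,-1],[[0.18,-0.029,0.29],0,-1],[[0.195,-0.031,0.28],0,-1],[[0.205,-0.033,0.275],0,-1],[[0.22,-0.035,0.265],0,-1]])

```text
t: 10.78
eef_pos: [589.2, 109.3, 446.6]
tcp_rot: [-3.141, 0.002, -0.158]
ft_force: [5.3, 4.1, -8.2]
opening: 0.165
grip_force: 30.0
```

>>> move_arm(commands=[[[0.23,-0.036,0.255],0,-1],[[0.24,-0.038,0.245],0,-1],[[0.25,-0.039,0.235],0,-1],[[0.255,-0.04,0.225],0,-1],[[0,0,0],0,-1],[[0,0,0],0,-1],[[0,0,0],0,-1],[[0,0,0],0,-1],[[0,0,0],0,-1]])

```text
t: 11.53
eef_pos: [618.3, 104.7, 475.3]
tcp_rot: [-3.141, -0.001, -0.158]
ft_force: [6.0, 4.9, -6.1]
opening: 0.169
grip_force: 30.0
```

Run:
```python
from h import *
p=read_camera("top");s=read_camera("side");st=env.state();print(st["eef_pos"],st["tcp_rot"],st["ft_force"],st["grip_force"])
H=W(100,0);g=st["eef_pos"]-[0,0,171]
e=Ef(*g[:2]);print("lug est",e,g[2],"angle",np.degrees(np.arctan2(g[2]-120,100-e[0]))-np.degrees(np.arctan2(5,237)),"r",np.hypot(g[2]-120,100-e[0]))
im=s["image"][:,:,::-1].copy()
for a,c in((45,(0,0,255)),(50,(0,255,0)),(55,(255,0,255))):
    t=np.radians(a);X=[[*W(100-202*np.cos(t)+6*np.sin(t),y),120+202*np.sin(t)+6*np.cos(t)] for y in(142,-142)]
    for u in proj(s,X):cv2.circle(im,tuple(int(round(v)) for v in u),2,c,-1)
a=cv2.resize(p["image"][140:280,190:400,::-1],(400,267));b=cv2.resize(im[60:330,130:390],(400,415))
cv2.imwrite("pics/f.png",np.hstack([cv2.copyMakeBorder(a,0,148,0,0,0),b]))
```

```text
[618.32015192 104.64349661 475.37745584] [-3.14093637e+00 -1.11389885e-03 -1.58135756e-01] [ 5.73920516  3.90553717 -7.23081041] 29.998812675476074
lug est [-49.29653008  -0.59602383] 304.3774558420889 angle 49.793169887144906 r 237.24354599479878
```

View pics/f.png

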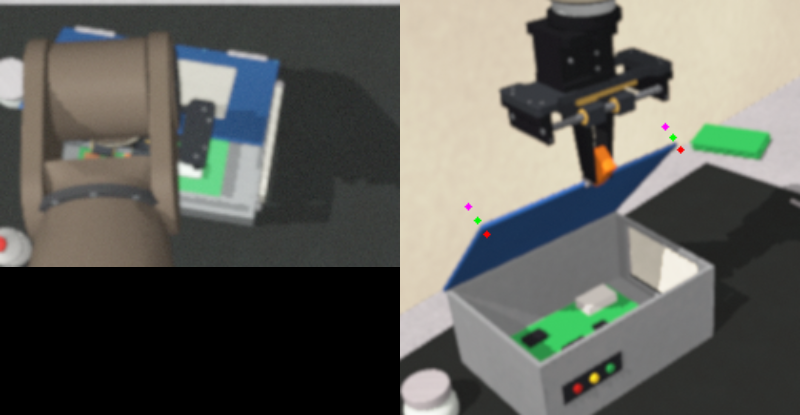

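The lid is held up with the lug pinched. Its upper corners at (482,224) and (676,147) lie between the 45° and 50° marks, nearer 50°. The door strip is still flush. A nudge of about 1° centres it, then I hand in.

>>> move_arm(commands=[[[0.1,-0.016,0.085],0,-1],[[0,0,0],0,-1],[[0,0,0],0,-1],[[0,0,0],0,-1],[[0,0,0],0,-1],[[0,0,0],0,-1],[[0,0,0],0,-1]])

```text
t: 12.22
eef_pos: [621.1, 104.3, 477.4]
tcp_rot: [-3.141, 0.001, -0.158]
ft_force: [5.6, 4.5, -8.0]
opening: 0.163
grip_force: 30.0
```

```bash
python3 -c "
from h import *
s=env.state();print(s['eef_pos'],s['grip_force']);print(env.job_done())"
```

```text
[621.11982657 104.25367304 477.36266363] 29.998677670955658
the job is handed in; nothing more can be done
None
```

I shut the side door until it sat flush on its stop, raised the lid, and handed the job in at about 12 s with the gripper still holding the lid at roughly 50°; the cell returned no verdict, and the push on the shut door briefly reached 60 N (15 N is stated as harmless, the wrist limit is 120 N).

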